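Cycle three slide rails and lock out the one that jams

TASK

Test the three slide rails one after another from left to right: by its sprung handle bring each carriage back to the near stop (toward you) and then push it toward the far stop until it stops moving, gently, never driving a handle to the end of its spring. Leave the two that run freely at the far stop with their keepers parked; bring the one that jams part-way back to the near stop and swing its keeper fully across the rail in front of it. Leave the torch, bearing ring and pliers where they are.

Things in the scene. Friction and masses are not known exactly. Their poses are not given: they have to be found in the camera images.
- fixture: Grey steel inspection plate, 230 (its x) x 370 (its y) x 12 mm, fixed to the bench; origin at the centre of its underside; x along the rails away from the robot (near end to far end), y to the left, z up. Three alike rails a, b, c lie along x at y = +115, 0, -115 mm, with fixed end stops. One of the three (a different one each time, not to be seen) has a hard spot 45 to 62 mm from the near stop, which its carriage cannot pass.
- carriage_a (a joint): Travel of the left (+y) rail's aluminium carriage (64 x 44 mm, top 42 mm above the bench): 0 = against the near stop, 0.09 m = against the far stop (full travel of a free rail). Slides with 1 to 2 N of friction and stays where it is left; it starts 20 to 35 mm from the near stop. At travel q its centre is at fixture x = -45 mm + q.
- handle_a (a joint): How far carriage a's sprung handle is pushed off centre along the rail (m, + = toward the far end): the push in N is about 1250 times this value; it springs back to 0 when let go, hard stops at +/-0.016 m (20 N).
- handle_a_grip (a point): Point to grasp on the left (+y) carriage's handle: an upright black round post, 18 mm diameter, spanning 52 to 98 mm above the bench; this point is on its axis 78 mm above the bench. It moves with carriage and spring; below it lies the carriage top at 42 mm, and keeper knobs nearby reach 64.5 mm.
- keeper_a (a joint): Angle of the left (+y) rail's keeper, a steel arm that swings level about a pivot at fixture x = +1 mm, 45 mm to the left (+y) of its rail: 0 = parked, pointing to the far end alongside the rail; 1.57 rad = swung clockwise (seen from above) across the rail, against its stop, in front of (beyond) a carriage that stands at the near stop. Light friction (0.03 N m), stays where it is left.
- keeper_a_knob (a point): Black upright round knob, 15 mm diameter, at the tip of keeper a, 45 mm from its pivot; it spans 37 to 64.5 mm above the bench, this point is on its axis at 56.5 mm. Arm below it: top 37 mm above the bench.
- carriage_b (a joint): Travel of the middle rail's aluminium carriage (64 x 44 mm, top 42 mm above the bench): 0 = against the near stop, 0.09 m = against the far stop (full travel of a free rail). Slides with 1 to 2 N of friction and stays where it is left; it starts 20 to 35 mm from the near stop. At travel q its centre is at fixture x = -45 mm + q.
- handle_b (a joint): How far carriage b's sprung handle is pushed off centre along the rail (m, + = toward the far end): the push in N is about 1250 times this value; it springs back to 0 when let go, hard stops at +/-0.016 m (20 N).
- handle_b_grip (a point): Point to grasp on the middle carriage's handle: an upright black round post, 18 mm diameter, spanning 52 to 98 mm above the bench; this point is on its axis 78 mm above the bench. It moves with carriage and spring; below it lies the carriage top at 42 mm, and keeper knobs nearby reach 64.5 mm.
- keeper_b (a joint): Angle of the middle rail's keeper, a steel arm that swings level about a pivot at fixture x = +1 mm, 45 mm to the left (+y) of its rail: 0 = parked, pointing to the far end alongside the rail; 1.57 rad = swung clockwise (seen from above) across the rail, against its stop, in front of (beyond) a carriage that stands at the near stop. Light friction (0.03 N m), stays where it is left.
- keeper_b_knob (a point): Black upright round knob, 15 mm diameter, at the tip of keeper b, 45 mm from its pivot; it spans 37 to 64.5 mm above the bench, this point is on its axis at 56.5 mm. Arm below it: top 37 mm above the bench.
- carriage_c (a joint): Travel of the right (-y) rail's aluminium carriage (64 x 44 mm, top 42 mm above the bench): 0 = against the near stop, 0.09 m = against the far stop (full travel of a free rail). Slides with 1 to 2 N of friction and stays where it is left; it starts 20 to 35 mm from the near stop. At travel q its centre is at fixture x = -45 mm + q.
- handle_c (a joint): How far carriage c's sprung handle is pushed off centre along the rail (m, + = toward the far end): the push in N is about 1250 times this value; it springs back to 0 when let go, hard stops at +/-0.016 m (20 N).
- handle_c_grip (a point): Point to grasp on the right (-y) carriage's handle: an upright black round post, 18 mm diameter, spanning 52 to 98 mm above the bench; this point is on its axis 78 mm above the bench. It moves with carriage and spring; below it lies the carriage top at 42 mm, and keeper knobs nearby reach 64.5 mm.
- keeper_c (a joint): Angle of the right (-y) rail's keeper, a steel arm that swings level about a pivot at fixture x = +1 mm, 45 mm to the left (+y) of its rail: 0 = parked, pointing to the far end alongside the rail; 1.57 rad = swung clockwise (seen from above) across the rail, against its stop, in front of (beyond) a carriage that stands at the near stop. Light friction (0.03 N m), stays where it is left.
- keeper_c_knob (a point): Black upright round knob, 15 mm diameter, at the tip of keeper c, 45 mm from its pivot; it spans 37 to 64.5 mm above the bench, this point is on its axis at 56.5 mm. Arm below it: top 37 mm above the bench.
- torch: Red torch, 82 x 130 x 38 mm, loose on the bench to the right: a bystander.
- race: Grey bearing ring, 72 mm across, 18 mm high, loose on the bench to the right: a bystander.
- snap_ring_pliers: Pliers with red handles, 71 x 175 x 13 mm, loose on the bench to the left: a bystander.

How it is judged:
By the outcome, as a careful person would: the job done as asked, in the order asked, and still so for the second after the job is handed in, with the robot touching nothing.
It also fails if it takes over 67 s, if anything falls off the work surface, if the arm or the gripper's body presses on something with over 40 N, if the wrist force passes 120 N, or if a joint passes its speed limit or range.

ROBOT

A 7-joint arm with a two-finger parallel gripper is mounted at the origin on a cart in front of the work surface, level with it; the furniture and walls round the work are solid. World frame = base frame: x ahead of the robot, y to its left, z up, the work surface at z = 0. Lengths are in m, angles in rad, forces in N, time in s.
With the tool pointing down it reaches from about 0.4 to 0.85 m from the base axis. Payload 10.4 kg.
Tool frame: the origin (TCP) lies between the finger pads; the fingertips stand 22 mm ahead of it and the grasp point (between the pads) lies 3 mm ahead of it; z points along the fingers, y is the line along which they close (so a half turn about z gives the same grasp; the last joint's range is limited). The gripper opens to 85 mm and grips with 20 to 120 N. Pads are 22 mm wide; open, the fingers measure 114 mm over their backs; the gripper's body (76 mm by 85 mm) begins 54 mm behind the grasp point. The pads swing forward as they close: fully open they stand 13 mm farther back than shut.
Start: joints at [-1.186, 0.332, -0.065, 1.46, 0.022, 1.35, -0.088], TCP at [0.248, 0.574, 0.253] pointing down, gripper open.
Joint ranges: [-2.6, 2.6], [-0.5, 2.12], [-1.47, 1.34], [0.16, 2.42], [-1.27, 4.41], [0.06, 2.06], [-2.6, 2.6]. Speed limits (rad/s): [2.22, 2.22, 2.79, 2.79, 3.14, 3.14, 3.14].

INTERFACE

Orientations are given as a unit quaternion [x, y, z, w].
In Python, from workcell import * gives the robot as it stands.
- The arm moves only by the shell command python3 -m crank 'ROWS' [OPENING] [FORCE]. ROWS is JSON, a list of rows, each an object with "xyz": the shift along the world's x, y, z in cm, a list of three; "turn": the turn, a rotation vector about the world's x, y, z in rad, a list of three. In form: [{"xyz": [tx, ty, tz], "turn": [rx, ry, rz]}, ...]. A call has 1 to 8 rows; each row shifts and turns the commanded pose from where the row before left it; what a row does not reach is not made up. A row lasts 1/12 s, in which the tool goes at most 41.7 mm and 7.16 degrees, less where a joint would pass 70% of its speed; a pose out of reach is approached as far as the arm can. A call with a gripper value outside its range is refused whole. OPENING is the closure in counts, from 0 (fully open) to 255 (shut), set as the call begins (- or left out, the last holds). The fingers move at their own pace and stop on an object; FORCE is the grip in N (left out, the last holds). Time passes only in rows, so rows that do not move let the fingers close. It gives the time, the measured TCP pose, the force, the opening and the grip force at its end, in the units of the state.
- read_state(): the state, without advancing time (a new reading comes with each control period).
- get_image(name): name is "scene" or "top" or "wrist"; returns a dict with "img" (400x640x3 uint8, red, green, blue), "z_map" (400x640 float32, m along the optical axis (not along the pixel's ray), 0 where there is no reading), "fx", "fy", "cx", "cy" (pixels), "pose" (4x4, takes a point from camera to world coordinates). Camera axes: x right, y up, looking along -z (the intrinsics and any distortion apply to the point x, -y, -z); pixel columns grow to the right and rows downward; lengths in m; the calibration is good to about 2 mm. The wrist camera is an equidistant fisheye: a pixel r from the principal point sees the ray r / f radians off the axis. A picture is of the moment at which its call begins.
- sign_off(): hands the job in; it is judged then, once.
Trained networks look in a picture, given as the dict that the camera call returned (one of the last four; its "shot" number tells which), for a name from the list of things; names that differ only in an ending like _2 or _b are one class to them, and where a whole thing is asked for, a point or a joint stands for the part that bears it (a point fixed in the world has none). Each returns a list of dicts, best first, with "score" (0 to 1); they miss things now and then, are a little off and sometimes report something else, mostly with a low value. They report only what shows in the picture. A call takes as long as a camera call.
- trace(target, picture): "region" (400x640 bool, what is visible of it) and "box" ([left, top, right, bottom] in pixels, round what is visible of it).
The state is a dict: "time_s": time; "joint_pos": joint angles; "dq": joint speeds; "joint_efforts": joint torques, N m; "tool_pos": TCP position; "eef_rot": TCP orientation; "wrist_force": force on the tool from outside, world axes, zero at the start; "moment": the same for the moment, N m; "opening": finger opening in m; "finger_force": force on a finger pad.
Only numpy, scipy, OpenCV 4.12 (cv2) and the standard library are available. Lean on these libraries where they do the work, as an engineer would, in place of code of your own. Each camera call takes 0.05 s, during which the arm holds its last target. There are 200 camera calls.

## Working session

There is one attempt and no reset: what is moved stays moved. The work goes in short steps, Python scripts to look and compute and a shell command to move; the robot and the scene stay as the last step left them, time stands still between calls to the robot, and variables do not carry over. Pictures are saved under pics/ and viewed, at most 10 in all, crops included, and the job is handed in when it is done.

```bash
mkdir -p pics; ls; cat > h.py <<'E'
from workcell import *
import numpy as np, cv2
def pt(d,mask):
    v,u=np.nonzero(mask&(d["z_map"]>0)); z=d["z_map"][v,u]
    c=np.c_[(u-d["cx"])/d["fx"]*z,-(v-d["cy"])/d["fy"]*z,-z,np.ones(len(z))]
    return (c@d["pose"].T)[:,:3]
E
cat > a.py <<'E'
from h import *
for n in ["top","scene"]:
    d=get_image(n); cv2.imwrite(f"pics/{n}1.png",d["img"][:,:,::-1])
    print(n,d["fx"],d["cx"],d["cy"],d["pose"].round(3).tolist())
    for t in ["fixture","handle_a_grip","keeper_a_knob","carriage_a"]:
        for r in trace(t,d)[:4]:
            p=pt(d,r["region"])
            if len(p): print(t,round(r["score"],2),np.round(r["box"]),len(p),"med",np.median(p,0).round(3),"lo",np.percentile(p,2,0).round(3),"hi",np.percentile(p,98,0).round(3))
s=read_state(); print(s)
E
python3 a.py
```

```text
pics
top 468.53909063562054 321.88998335394183 195.77431074528553 [[0.022, 0.984, -0.175, 0.249], [-1.0, 0.022, -0.002, 0.078], [0.002, 0.175, 0.985, 1.703], [0.0, 0.0, 0.0, 1.0]]
fixture 0.66 [440. 181. 460. 198.] 125 med [ 0.578 -0.395  0.017] lo [ 0.547 -0.424  0.002] hi [ 0.617 -0.357  0.024]
keeper_a_knob 0.39 [396. 210. 428. 231.] 251 med [ 0.462 -0.246  0.029] lo [ 0.435 -0.298  0.018] hi [ 0.491 -0.184  0.042]
carriage_a 0.66 [267. 198. 279. 214.] 207 med [0.508 0.264 0.041] lo [0.481 0.245 0.025] hi [0.543 0.285 0.101]
carriage_a 0.56 [295. 196. 311. 215.] 229 med [0.505 0.151 0.041] lo [0.477 0.13  0.025] hi [0.538 0.173 0.101]
carriage_a 0.52 [325. 195. 341. 216.] 247 med [0.508 0.039 0.04 ] lo [0.479 0.015 0.011] hi [0.547 0.061 0.097]
scene 364.4486716472879 319.9080386581325 199.7064181961508 [[0.852, 0.389, -0.352, 0.105], [-0.524, 0.608, -0.596, -0.609], [-0.018, 0.692, 0.721, 0.934], [0.0, 0.0, 0.0, 1.0]]
fixture 0.86 [260. 164. 374. 255.] 5477 med [0.512 0.129 0.013] lo [ 0.416 -0.031  0.001] hi [0.64  0.327 0.078]
fixture 0.44 [284. 171. 303. 189.] 248 med [0.506 0
[... 552 characters left out ...]
826,  0.33221471, -0.06469389,  1.46015401,  0.02161274,
        1.34992481, -0.08846738]), 'dq': array([ 1.02163951e-03,  7.74398716e-04, -4.80345017e-04, -1.26238691e-03,
       -9.41784026e-04, -2.22122324e-05, -6.12027408e-04]), 'joint_efforts': array([-5.36940406e-04, -6.24740982e+01,  4.88234614e-02, -3.91558814e+01,
        1.64437451e-02,  2.43663802e-03, -5.58866941e-05]), 'tool_pos': array([0.24787326, 0.5737328 , 0.25330251]), 'eef_rot': array([ 2.02487152e-01,  9.79284919e-01, -2.99936623e-06,  4.80455614e-07]), 'wrist_force': array([0.20951664, 0.2642006 , 0.50073657]), 'moment': array([-0.00301633,  0.0066025 , -0.01671548]), 'finger_force': 0.0, 'opening': 0.08494051203692567}
```

```bash
python3 - <<'E'
import cv2,numpy as np
a=cv2.imread("pics/top1.png")[165:265,230:390]; b=cv2.imread("pics/scene1.png")[150:270,240:400]
a=cv2.resize(a,(480,300),interpolation=2);b=cv2.resize(b,(480,300)if 0 else(400,300),interpolation=2)
cv2.imwrite("pics/c1.png",np.vstack([cv2.resize(a,(480,300)),cv2.resize(b,(480,300))]))
E
```

```text
(no output)
```

View pics/c1.png

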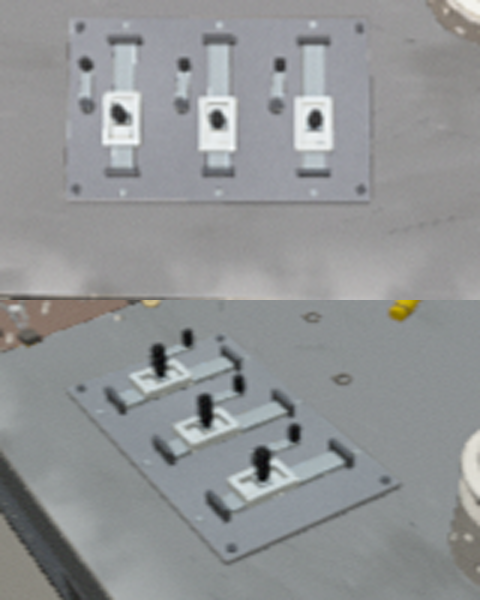

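```bash
python3 - <<'E'
from h import *
d=get_image("top")
v,u=np.mgrid[165:265,230:390]; m=np.zeros((400,640),bool); m[165:240,245:360]=1
p=pt(d,m)
q=p[(p[:,2]>.036)&(p[:,2]<.047)]
# per rail, cluster by y
for c in (.262,.150,.036):
    k=q[abs(q[:,1]-c)<.035]; r=cv2.minAreaRect(k[:,:2].astype(np.float32)); print("carr",len(k),np.round(r[0],4),np.round(r[1],3),round(r[2],1))
    k=p[(abs(p[:,1]-c)<.04)&(p[:,2]>.085)]; print("post",len(k),k.mean(0).round(4))
    k=p[(abs(p[:,1]-c-.045)<.02)&(p[:,2]>.052)&(p[:,2]<.07)]; print("knob",len(k),k.mean(0).round(4) if len(k) else 0)
# corners by hand at z=.012
R=d["pose"];C=[]
for a,b in ((69,18),(370,17),(370,202),(68,200)):
    U,V=230+a/3-.3,165+b/3-.3
    r=R[:3,:3]@np.array([(U-d["cx"])/d["fx"],-(V-d["cy"])/d["fy"],-1]); t=(.012-R[2,3])/r[2]; C.append((R[:3,3]+t*r)[:2])
C=np.array(C);print(C.round(4),C.mean(0).round(4)); print("yaw",np.arctan2(*(C[0]-C[1])[[0,1]]*[-1,1]),np.arctan2(*(C[3]-C[2])[[0,1]]*[-1,1]))
E
```

```text
carr 162 [0.5277 0.2668] [0.165 0.044] 1.9
post 22 [0.5103 0.2664 0.0951]
knob 15 [0.5728 0.3107 0.0633]
carr 145 [0.5302 0.152 ] [0.165 0.043] 1.5
post 22 [0.5066 0.1517 0.0958]
knob 15 [0.5746 0.1942 0.0628]
carr 154 [0.5328 0.0368] [0.165 0.043] 1.1
post 21 [0.5093 0.0373 0.0974]
knob 14 [0.5764 0.0792 0.0629]
[[ 0.638   0.3387]
 [ 0.6476 -0.0324]
 [ 0.4189 -0.0348]
 [ 0.4132  0.3291]] [0.5294 0.1501]
yaw 0.025917910172052184 0.015601908979521352
```

```bash
python3 -m crank '[{"xyz":[2.2,-2.6,0],"turn":[0,0,-0.1]},{"xyz":[2.2,-2.6,0],"turn":[0,0,-0.1]},{"xyz":[2.2,-2.6,0],"turn":[0,0,-0.1]},{"xyz":[2.2,-2.6,0],"turn":[0,0,-0.1]},{"xyz":[2.2,-2.6,0],"turn":[0,0,-0.1]},{"xyz":[2.2,-2.6,0],"turn":[0,0,-0.1]},{"xyz":[2.2,-2.6,0],"turn":[0,0,-0.1]},{"xyz":[2.2,-2.6,0],"turn":[0,0,-0.1]}]' 0 20; python3 -m crank '[{"xyz":[2.2,-2.5,0],"turn":[0,0,-0.1]},{"xyz":[2.2,-2.5,0],"turn":[0,0,-0.1]},{"xyz":[2.1,-2.5,0],"turn":[0,0,-0.1]},{"xyz":[2.1,-2.5,0],"turn":[0,0,-0.04]},{"xyz":[0,0,-2],"turn":[0,0,0]},{"xyz":[0,0,-2],"turn":[0,0,0]},{"xyz":[0,0,-2],"turn":[0,0,0]},{"xyz":[0,0,0],"turn":[0,0,0]}]'
```

```text
time_s: 1.22
tool_pos: [0.4247, 0.3643, 0.2536]
eef_rot: [0.57, 0.822, 0.0, -0.0]
wrist_force: [0.2, 0.9, -0.5]
opening: 0.0852
finger_force: 0.0
time_s: 1.88
tool_pos: [0.5082, 0.2648, 0.1896]
eef_rot: [0.699, 0.715, -0.003, -0.001]
wrist_force: [-0.7, -0.3, 0.1]
opening: 0.0855
finger_force: 0.0
```

```bash
python3 - <<'E'
from h import *
s=read_state();print(s["tool_pos"].round(4),s["eef_rot"].round(3))
d=get_image("wrist"); cv2.imwrite("pics/w1.png",d["img"][:,:,::-1])
print(d["fx"],d["cx"],d["cy"],d["pose"].round(3).tolist())
v,u=np.mgrid[0:400,0:640]; z=d["z_map"]
x=(u-d["cx"])/d["fx"];y=(v-d["cy"])/d["fy"];r=np.hypot(x,y)+1e-9;k=np.tan(np.minimum(r,1.4))/r
P=np.stack([x*k*z,-y*k*z,-z,np.ones_like(z)],-1)@d["pose"].T
ok=(z>0)&(r<1.3)&(P[...,2]>.088)&(P[...,2]<.101)&(abs(P[...,1]-.266)<.03)&(abs(P[...,0]-.51)<.03)
print(ok.sum(),P[ok][:,:3].mean(0),P[ok][:,:3].min(0),P[ok][:,:3].max(0))
E
```

```text
[0.5082 0.2648 0.1896] [ 0.699  0.715 -0.003 -0.001]
309.70691628693146 316.54262469977 200.26477636826314 [[1.0, -0.024, -0.004, 0.506], [0.024, 0.946, 0.322, 0.347], [-0.004, -0.322, 0.947, 0.31], [0.0, 0.0, 0.0, 1.0]]
464 [0.51063978 0.2669129  0.09633624] [0.50206269 0.25640527 0.08803671] [0.51939553 0.27432981 0.09976697]
```

View pics/w1.png

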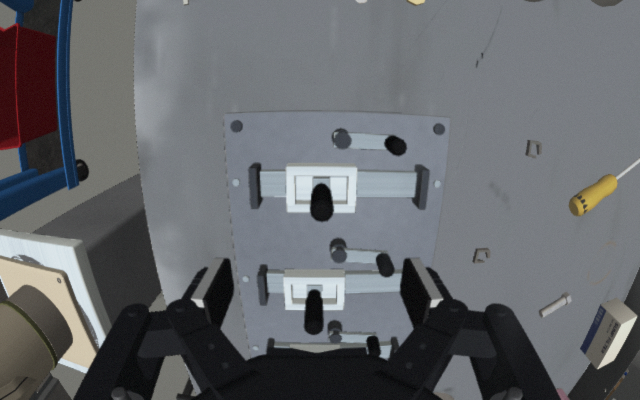

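```bash
python3 -m crank '[{"xyz":[0.2,0.15,-2],"turn":[0,0,0]},{"xyz":[0,0,-3],"turn":[0,0,0]},{"xyz":[0,0,-3],"turn":[0,0,0]},{"xyz":[0,0,-2],"turn":[0,0,0]},{"xyz":[0,0,0],"turn":[0,0,0]},{"xyz":[0,0,0],"turn":[0,0,0]}]'
```

```text
time_s: 2.43
tool_pos: [0.5121, 0.2675, 0.0943]
eef_rot: [0.699, 0.715, 0.0, 0.0]
wrist_force: [0.5, 0.1, 0.9]
opening: 0.0854
finger_force: 0.0
```

```bash
python3 -m crank '[{"xyz":[-0.1,-0.1,-0.8],"turn":[0,0,0]},{"xyz":[0,0,0],"turn":[0,0,0]},{"xyz":[0,0,0],"turn":[0,0,0]},{"xyz":[0,0,0],"turn":[0,0,0]},{"xyz":[0,0,0],"turn":[0,0,0]},{"xyz":[0,0,0],"turn":[0,0,0]},{"xyz":[0,0,0],"turn":[0,0,0]},{"xyz":[0,0,0],"turn":[0,0,0]}]' 255 20; python3 -m crank '[{"xyz":[0,0,0],"turn":[0,0,0]},{"xyz":[0,0,0],"turn":[0,0,0]}]'
```

```text
time_s: 3.1
tool_pos: [0.5113, 0.2665, 0.086]
eef_rot: [0.699, 0.715, 0.001, 0.0]
wrist_force: [0.6, -0.9, 4.7]
opening: 0.0175
finger_force: 20.7
time_s: 3.27
tool_pos: [0.5113, 0.2665, 0.0859]
eef_rot: [0.699, 0.715, 0.001, 0.0]
wrist_force: [0.3, -0.1, 6.5]
opening: 0.0171
finger_force: 20.8
```

```bash
python3 -m crank '[{"xyz":[-0.4,-0.01,0],"turn":[0,0,0]},{"xyz":[-0.4,-0.01,0],"turn":[0,0,0]},{"xyz":[-0.4,-0.01,0],"turn":[0,0,0]},{"xyz":[-0.4,-0.01,0],"turn":[0,0,0]},{"xyz":[-0.4,-0.01,0],"turn":[0,0,0]},{"xyz":[-0.4,0,0],"turn":[0,0,0]},{"xyz":[-0.2,0,0],"turn":[0,0,0]},{"xyz":[0,0,0],"turn":[0,0,0]}]'
```

```text
time_s: 3.93
tool_pos: [0.4848, 0.266, 0.0859]
eef_rot: [0.699, 0.715, 0.001, 0.0]
wrist_force: [1.2, -0.3, 5.6]
opening: 0.0177
finger_force: 20.8
```

```bash
python3 -m crank '[{"xyz":[-0.3,0,0],"turn":[0,0,0]},{"xyz":[-0.2,0,0],"turn":[0,0,0]},{"xyz":[0,0,0],"turn":[0,0,0]},{"xyz":[0,0,0],"turn":[0,0,0]}]'
```

```text
time_s: 4.27
tool_pos: [0.4806, 0.2659, 0.0859]
eef_rot: [0.699, 0.715, 0.001, 0.0]
wrist_force: [4.1, 0.5, 5.6]
opening: 0.0173
finger_force: 20.8
```

```bash
python3 -m crank '[{"xyz":[-0.2,0,0],"turn":[0,0,0]},{"xyz":[-0.1,0,0],"turn":[0,0,0]},{"xyz":[0,0,0],"turn":[0,0,0]},{"xyz":[0,0,0],"turn":[0,0,0]}]'
```

```text
time_s: 4.6
tool_pos: [0.4782, 0.2658, 0.0859]
eef_rot: [0.699, 0.715, 0.001, 0.001]
wrist_force: [6.0, 0.5, 3.3]
opening: 0.0173
finger_force: 20.7
```

```bash
python3 -m crank '[{"xyz":[0.5,0.01,0],"turn":[0,0,0]},{"xyz":[0.5,0.01,0],"turn":[0,0,0]},{"xyz":[0.5,0.01,0],"turn":[0,0,0]},{"xyz":[0.5,0.01,0],"turn":[0,0,0]},{"xyz":[0.5,0.01,0],"turn":[0,0,0]},{"xyz":[0.5,0.01,0],"turn":[0,0,0]},{"xyz":[0.5,0.01,0],"turn":[0,0,0]},{"xyz":[0.5,0.01,0],"turn":[0,0,0]}]'; python3 -m crank '[{"xyz":[0.3,0,0],"turn":[0,0,0]},{"xyz":[0.3,0,0],"turn":[0,0,0]},{"xyz":[0.3,0.01,0],"turn":[0,0,0]},{"xyz":[0,0,0],"turn":[0,0,0]}]'
```

```text
time_s: 5.27
tool_pos: [0.517, 0.2667, 0.0859]
eef_rot: [0.699, 0.715, -0.0, -0.0]
wrist_force: [-2.5, -1.8, 11.5]
opening: 0.0176
finger_force: 21.3
time_s: 5.6
tool_pos: [0.5263, 0.2668, 0.0859]
eef_rot: [0.699, 0.715, 0.0, -0.0]
wrist_force: [-0.8, -0.5, 10.9]
opening: 0.0172
finger_force: 21.2
```

```bash
python3 -m crank '[{"xyz":[0.3,0,0],"turn":[0,0,0]},{"xyz":[0.3,0.01,0],"turn":[0,0,0]},{"xyz":[0.1,0,0],"turn":[0,0,0]},{"xyz":[0,0,0],"turn":[0,0,0]}]'
```

```text
time_s: 5.93
tool_pos: [0.533, 0.2669, 0.0859]
eef_rot: [0.699, 0.715, 0.0, -0.0]
wrist_force: [-1.4, -1.2, 10.4]
opening: 0.017
finger_force: 21.2
```

```bash
python3 -m crank '[{"xyz":[0.3,0,0],"turn":[0,0,0]},{"xyz":[0.3,0.01,0],"turn":[0,0,0]},{"xyz":[0.1,0,0],"turn":[0,0,0]},{"xyz":[0,0,0],"turn":[0,0,0]}]'
```

```text
time_s: 6.27
tool_pos: [0.54, 0.2671, 0.0859]
eef_rot: [0.699, 0.715, 0.0, -0.0]
wrist_force: [-1.1, -1.9, 10.0]
opening: 0.0169
finger_force: 21.2
```

```bash
python3 -m crank '[{"xyz":[0.2,0,0],"turn":[0,0,0]},{"xyz":[0.2,0.01,0],"turn":[0,0,0]},{"xyz":[0.0,0,0],"turn":[0,0,0]},{"xyz":[0,0,0],"turn":[0,0,0]}]'
```

```text
time_s: 6.6
tool_pos: [0.5439, 0.2671, 0.0859]
eef_rot: [0.699, 0.715, 0.0, -0.0]
wrist_force: [-0.9, -0.9, 10.9]
opening: 0.0173
finger_force: 21.2
```

```bash
python3 -m crank '[{"xyz":[0.3,0,0],"turn":[0,0,0]},{"xyz":[0.3,0.01,0],"turn":[0,0,0]},{"xyz":[0.1,0,0],"turn":[0,0,0]},{"xyz":[0,0,0],"turn":[0,0,0]}]'
```

```text
time_s: 6.93
tool_pos: [0.551, 0.2673, 0.0859]
eef_rot: [0.699, 0.715, 0.0, -0.0]
wrist_force: [-1.3, -0.1, 10.5]
opening: 0.0169
finger_force: 21.2
```

```bash
python3 -m crank '[{"xyz":[0.2,0,0],"turn":[0,0,0]},{"xyz":[0.2,0.01,0],"turn":[0,0,0]},{"xyz":[0.2,0,0],"turn":[0,0,0]},{"xyz":[0,0,0],"turn":[0,0,0]}]'
```

```text
time_s: 7.27
tool_pos: [0.5571, 0.2674, 0.0859]
eef_rot: [0.699, 0.715, 0.0, -0.0]
wrist_force: [-1.0, -1.3, 10.2]
opening: 0.0174
finger_force: 21.2
```

Past the hard-spot range (q≈73): rail a runs free. Continue to the far stop (~0.573).

```bash
python3 -m crank '[{"xyz":[0.4,0.01,0],"turn":[0,0,0]},{"xyz":[0.4,0.01,0],"turn":[0,0,0]},{"xyz":[0.4,0,0],"turn":[0,0,0]},{"xyz":[0.3,0,0],"turn":[0,0,0]},{"xyz":[0.3,0,0],"turn":[0,0,0]},{"xyz":[0,0,0],"turn":[0,0,0]}]'
```

```text
time_s: 7.77
tool_pos: [0.5751, 0.2677, 0.0859]
eef_rot: [0.699, 0.715, 0.0, -0.0]
wrist_force: [-1.3, 0.0, 10.7]
opening: 0.0171
finger_force: 21.3
```

```bash
python3 -m crank '[{"xyz":[0.3,0,0],"turn":[0,0,0]},{"xyz":[0.1,0,0],"turn":[0,0,0]},{"xyz":[0,0,0],"turn":[0,0,0]},{"xyz":[0,0,0],"turn":[0,0,0]}]'
```

```text
time_s: 8.1
tool_pos: [0.5781, 0.2678, 0.0859]
eef_rot: [0.699, 0.715, -0.0, -0.001]
wrist_force: [-4.8, -1.0, 12.7]
opening: 0.0172
finger_force: 21.4
```

```bash
python3 -m crank '[{"xyz":[0.2,0,0],"turn":[0,0,0]},{"xyz":[0.1,0,0],"turn":[0,0,0]},{"xyz":[0,0,0],"turn":[0,0,0]},{"xyz":[0,0,0],"turn":[0,0,0]}]'
```

```text
time_s: 8.43
tool_pos: [0.5805, 0.2679, 0.0858]
eef_rot: [0.699, 0.715, -0.001, -0.001]
wrist_force: [-7.3, -1.3, 14.2]
opening: 0.0172
finger_force: 21.7
```

```bash
python3 -m crank '[{"xyz":[-0.3,0,0],"turn":[0,0,0]},{"xyz":[-0.2,0,0],"turn":[0,0,0]},{"xyz":[0,0,0],"turn":[0,0,0]},{"xyz":[0,0,0],"turn":[0,0,0]}]'
```

```text
time_s: 8.77
tool_pos: [0.5763, 0.2678, 0.0859]
eef_rot: [0.699, 0.715, -0.0, -0.001]
wrist_force: [-2.2, -0.1, 10.4]
opening: 0.0174
finger_force: 21.3
```

```bash
python3 -m crank '[{"xyz":[0,0,0],"turn":[0,0,0]},{"xyz":[0,0,0],"turn":[0,0,0]},{"xyz":[0,0,0],"turn":[0,0,0]},{"xyz":[0,0,0],"turn":[0,0,0]},{"xyz":[0,0,2],"turn":[0,0,0]},{"xyz":[0,0,2],"turn":[0,0,0]},{"xyz":[0,0,2],"turn":[0,0,0]},{"xyz":[0,0,0],"turn":[0,0,0]}]' 0; python3 -m crank '[{"xyz":[-1.8,-2.9,0],"turn":[0,0,0]},{"xyz":[-1.8,-2.9,0],"turn":[0,0,0]},{"xyz":[-1.8,-2.9,0],"turn":[0,0,0]},{"xyz":[-1.6,-2.9,0],"turn":[0,0,0]},{"xyz":[0,0,0],"turn":[0,0,0]},{"xyz":[0,0,0],"turn":[0,0,0]}]'
cat > w.py <<'E'
from h import *
import sys
X,Y=map(float,sys.argv[1:3])
d=get_image("wrist"); cv2.imwrite("pics/w_%s.png"%sys.argv[3],d["img"][:,:,::-1])
v,u=np.mgrid[0:400,0:640]; z=d["z_map"]
x=(u-d["cx"])/d["fx"];y=(v-d["cy"])/d["fy"];r=np.hypot(x,y)+1e-9;k=np.tan(np.minimum(r,1.4))/r
P=np.stack([x*k*z,-y*k*z,-z,np.ones_like(z)],-1)@d["pose"].T
lo,hi=map(float,sys.argv[4:6])
ok=(z>0)&(r<1.3)&(P[...,2]>lo)&(P[...,2]<hi)&(abs(P[...,1]-Y)<.025)&(abs(P[...,0]-X)<.025)
p=P[ok][:,:3];print(len(p),p.mean(0).round(4),p.min(0).round(4),p.max(0).round(4),"tcp",read_state()["tool_pos"].round(4))
E
python3 w.py .5066 .1517 b .08 .101; python3 - <<'E'
from h import *
d=get_image("top")
m=np.zeros((400,640),bool); m[165:240,245:360]=1
p=pt(d,m)
for z0,z1 in((.036,.047),(.085,.102)):
    k=p[(abs(p[:,1]-.265)<.035)&(p[:,2]>z0)&(p[:,2]<z1)];print(len(k),k.mean(0).round(4),k.min(0).round(4),k.max(0).round(4))
E
```

```text
time_s: 9.43
tool_pos: [0.5785, 0.268, 0.1493]
eef_rot: [0.699, 0.715, 0.003, 0.001]
wrist_force: [1.1, -0.1, -0.1]
opening: 0.0854
finger_force: 0.0
time_s: 9.93
tool_pos: [0.5062, 0.1498, 0.1452]
eef_rot: [0.7, 0.714, -0.0, -0.0]
wrist_force: [0.5, 0.9, 0.5]
opening: 0.0852
finger_force: 0.0
798 [0.5065 0.1532 0.0943] [0.4979 0.1422 0.08  ] [0.5154 0.1594 0.0999] tcp [0.5067 0.1513 0.1453]
127 [0.5588 0.2676 0.0414] [0.4447 0.2455 0.0361] [0.6102 0.2903 0.047 ]
19 [0.5725 0.2665 0.0956] [0.5647 0.2597 0.0873] [0.5794 0.2737 0.1008]
```

```bash
python3 -m crank '[{"xyz":[0,0.1,-2],"turn":[0,0,0]},{"xyz":[0,0,-2],"turn":[0,0,0]},{"xyz":[0,0,-1.9],"turn":[0,0,0]},{"xyz":[0,0,0],"turn":[0,0,0]},{"xyz":[0,0,0],"turn":[0,0,0]},{"xyz":[0,0,0],"turn":[0,0,0]}]'; python3 -m crank '[{"xyz":[0,0,0],"turn":[0,0,0]},{"xyz":[0,0,0],"turn":[0,0,0]},{"xyz":[0,0,0],"turn":[0,0,0]},{"xyz":[0,0,0],"turn":[0,0,0]},{"xyz":[0,0,0],"turn":[0,0,0]},{"xyz":[0,0,0],"turn":[0,0,0]},{"xyz":[0,0,0],"turn":[0,0,0]},{"xyz":[0,0,0],"turn":[0,0,0]}]' 255 20
```

```text
time_s: 10.53
tool_pos: [0.5075, 0.1531, 0.0871]
eef_rot: [0.699, 0.715, 0.0, 0.0]
wrist_force: [0.1, 0.1, 0.2]
opening: 0.0853
finger_force: 0.0
time_s: 11.2
tool_pos: [0.5071, 0.1524, 0.0866]
eef_rot: [0.699, 0.715, 0.0, 0.0]
wrist_force: [0.7, -0.5, 2.7]
opening: 0.0175
finger_force: 20.6
```

Pull back b: expected stop x≈0.486.

```bash
python3 -m crank '[{"xyz":[-0.4,-0.01,0],"turn":[0,0,0]},{"xyz":[-0.4,-0.01,0],"turn":[0,0,0]},{"xyz":[-0.4,-0.01,0],"turn":[0,0,0]},{"xyz":[-0.4,-0.01,0],"turn":[0,0,0]},{"xyz":[-0.4,0,0],"turn":[0,0,0]},{"xyz":[-0.2,0,0],"turn":[0,0,0]},{"xyz":[0,0,0],"turn":[0,0,0]},{"xyz":[0,0,0],"turn":[0,0,0]}]'
```

```text
time_s: 11.87
tool_pos: [0.485, 0.152, 0.0866]
eef_rot: [0.699, 0.715, 0.0, 0.0]
wrist_force: [1.5, 0.0, 4.8]
opening: 0.0174
finger_force: 20.9
```

```bash
python3 -m crank '[{"xyz":[-0.2,0,0],"turn":[0,0,0]},{"xyz":[-0.1,0,0],"turn":[0,0,0]},{"xyz":[0,0,0],"turn":[0,0,0]},{"xyz":[0,0,0],"turn":[0,0,0]}]'
```

```text
time_s: 12.2
tool_pos: [0.4823, 0.152, 0.0866]
eef_rot: [0.699, 0.715, 0.0, 0.0]
wrist_force: [4.5, -0.7, 5.0]
opening: 0.0174
finger_force: 20.9
```

```bash
python3 -m crank '[{"xyz":[-0.2,0,0],"turn":[0,0,0]},{"xyz":[0,0,0],"turn":[0,0,0]},{"xyz":[0,0,0],"turn":[0,0,0]}]'
```

```text
time_s: 12.45
tool_pos: [0.4806, 0.1519, 0.0866]
eef_rot: [0.699, 0.715, 0.001, 0.001]
wrist_force: [7.1, -0.9, 2.8]
opening: 0.0171
finger_force: 20.8
```

```bash
python3 -m crank '[{"xyz":[0.5,0.01,0],"turn":[0,0,0]},{"xyz":[0.5,0.01,0],"turn":[0,0,0]},{"xyz":[0.5,0.01,0],"turn":[0,0,0]},{"xyz":[0.5,0.01,0],"turn":[0,0,0]},{"xyz":[0.5,0.01,0],"turn":[0,0,0]},{"xyz":[0.5,0.01,0],"turn":[0,0,0]},{"xyz":[0.5,0.01,0],"turn":[0,0,0]},{"xyz":[0.5,0.01,0],"turn":[0,0,0]}]'; python3 -m crank '[{"xyz":[0.3,0,0],"turn":[0,0,0]},{"xyz":[0.3,0,0],"turn":[0,0,0]},{"xyz":[0.2,0.01,0],"turn":[0,0,0]},{"xyz":[0,0,0],"turn":[0,0,0]},{"xyz":[0,0,0],"turn":[0,0,0]}]'
```

```text
time_s: 13.12
tool_pos: [0.5196, 0.1527, 0.0865]
eef_rot: [0.699, 0.715, -0.001, -0.001]
wrist_force: [-1.7, -0.5, 11.1]
opening: 0.0172
finger_force: 21.4
time_s: 13.53
tool_pos: [0.5276, 0.1529, 0.0865]
eef_rot: [0.699, 0.715, -0.0, -0.0]
wrist_force: [0.1, -1.5, 10.0]
opening: 0.0172
finger_force: 21.3
```

```bash
python3 -m crank '[{"xyz":[0.2,0,0],"turn":[0,0,0]},{"xyz":[0.2,0.01,0],"turn":[0,0,0]},{"xyz":[0.2,0,0],"turn":[0,0,0]},{"xyz":[0,0,0],"turn":[0,0,0]},{"xyz":[0,0,0],"turn":[0,0,0]}]'
```

```text
time_s: 13.95
tool_pos: [0.5335, 0.153, 0.0865]
eef_rot: [0.699, 0.715, -0.0, -0.0]
wrist_force: [-0.6, -0.8, 9.7]
opening: 0.0171
finger_force: 21.3
```

```bash
python3 -m crank '[{"xyz":[0.2,0,0],"turn":[0,0,0]},{"xyz":[0.2,0.01,0],"turn":[0,0,0]},{"xyz":[0.1,0,0],"turn":[0,0,0]},{"xyz":[0,0,0],"turn":[0,0,0]},{"xyz":[0,0,0],"turn":[0,0,0]}]'
```

```text
time_s: 14.37
tool_pos: [0.5385, 0.1531, 0.0865]
eef_rot: [0.699, 0.715, -0.0, -0.0]
wrist_force: [-1.3, -0.8, 10.3]
opening: 0.0172
finger_force: 21.3
```

```bash
python3 -m crank '[{"xyz":[0.2,0,0],"turn":[0,0,0]},{"xyz":[0.2,0.01,0],"turn":[0,0,0]},{"xyz":[0.1,0,0],"turn":[0,0,0]},{"xyz":[0,0,0],"turn":[0,0,0]},{"xyz":[0,0,0],"turn":[0,0,0]}]'
```

```text
time_s: 14.78
tool_pos: [0.5435, 0.1532, 0.0865]
eef_rot: [0.699, 0.715, -0.0, -0.0]
wrist_force: [-1.7, -0.9, 9.2]
opening: 0.0173
finger_force: 21.3
```

```bash
python3 -m crank '[{"xyz":[0.2,0,0],"turn":[0,0,0]},{"xyz":[0.2,0.01,0],"turn":[0,0,0]},{"xyz":[0,0,0],"turn":[0,0,0]},{"xyz":[0,0,0],"turn":[0,0,0]}]'
```

```text
time_s: 15.12
tool_pos: [0.5476, 0.1533, 0.0865]
eef_rot: [0.699, 0.715, -0.0, -0.0]
wrist_force: [-0.1, -0.9, 10.1]
opening: 0.0172
finger_force: 21.3
```

```bash
python3 -m crank '[{"xyz":[0.2,0,0],"turn":[0,0,0]},{"xyz":[0.2,0.01,0],"turn":[0,0,0]},{"xyz":[0.2,0,0],"turn":[0,0,0]},{"xyz":[0,0,0],"turn":[0,0,0]},{"xyz":[0,0,0],"turn":[0,0,0]}]'
```

```text
time_s: 15.53
tool_pos: [0.5536, 0.1534, 0.0865]
eef_rot: [0.699, 0.715, -0.0, -0.0]
wrist_force: [-0.4, -0.8, 10.8]
opening: 0.0175
finger_force: 21.3
```

```bash
python3 -m crank '[{"xyz":[0.2,0,0],"turn":[0,0,0]},{"xyz":[0.2,0.01,0],"turn":[0,0,0]},{"xyz":[0,0,0],"turn":[0,0,0]},{"xyz":[0,0,0],"turn":[0,0,0]}]'
```

```text
time_s: 15.87
tool_pos: [0.5575, 0.1534, 0.0865]
eef_rot: [0.699, 0.715, -0.0, -0.0]
wrist_force: [-0.6, 0.2, 10.0]
opening: 0.0167
finger_force: 21.3
```

Rail b is free too; on to the far stop (~0.576).

```bash
python3 -m crank '[{"xyz":[0.4,0.01,0],"turn":[0,0,0]},{"xyz":[0.4,0.01,0],"turn":[0,0,0]},{"xyz":[0.4,0.01,0],"turn":[0,0,0]},{"xyz":[0.4,0,0],"turn":[0,0,0]},{"xyz":[0.3,0,0],"turn":[0,0,0]},{"xyz":[0.2,0,0],"turn":[0,0,0]},{"xyz":[0,0,0],"turn":[0,0,0]},{"xyz":[0,0,0],"turn":[0,0,0]}]'
```

```text
time_s: 16.53
tool_pos: [0.5783, 0.1539, 0.0865]
eef_rot: [0.699, 0.715, -0.001, -0.001]
wrist_force: [-1.1, -1.7, 10.1]
opening: 0.017
finger_force: 21.4
```

```bash
python3 -m crank '[{"xyz":[0.2,0,0],"turn":[0,0,0]},{"xyz":[0.1,0,0],"turn":[0,0,0]},{"xyz":[0,0,0],"turn":[0,0,0]},{"xyz":[0,0,0],"turn":[0,0,0]}]'
```

```text
time_s: 16.87
tool_pos: [0.5807, 0.1539, 0.0865]
eef_rot: [0.699, 0.715, -0.001, -0.001]
wrist_force: [-5.7, -1.2, 12.5]
opening: 0.0175
finger_force: 21.6
```

```bash
python3 -m crank '[{"xyz":[0.2,0,0],"turn":[0,0,0]},{"xyz":[0,0,0],"turn":[0,0,0]},{"xyz":[0,0,0],"turn":[0,0,0]}]'; python3 -m crank '[{"xyz":[-0.3,0,0],"turn":[0,0,0]},{"xyz":[-0.2,0,0],"turn":[0,0,0]},{"xyz":[0,0,0],"turn":[0,0,0]},{"xyz":[0,0,0],"turn":[0,0,0]}]'
```

```text
time_s: 17.12
tool_pos: [0.5824, 0.154, 0.0864]
eef_rot: [0.699, 0.715, -0.001, -0.001]
wrist_force: [-6.0, -0.4, 15.0]
opening: 0.0174
finger_force: 21.8
time_s: 17.45
tool_pos: [0.5781, 0.1538, 0.0865]
eef_rot: [0.699, 0.715, -0.001, -0.001]
wrist_force: [-2.3, -0.5, 11.4]
opening: 0.0173
finger_force: 21.4
```

```bash
python3 -m crank '[{"xyz":[0,0,0],"turn":[0,0,0]},{"xyz":[0,0,0],"turn":[0,0,0]},{"xyz":[0,0,0],"turn":[0,0,0]},{"xyz":[0,0,0],"turn":[0,0,0]},{"xyz":[0,0,2],"turn":[0,0,0]},{"xyz":[0,0,2],"turn":[0,0,0]},{"xyz":[0,0,2],"turn":[0,0,0]},{"xyz":[0,0,0],"turn":[0,0,0]}]' 0; python3 -m crank '[{"xyz":[-1.7,-2.9,0],"turn":[0,0,0]},{"xyz":[-1.7,-2.9,0],"turn":[0,0,0]},{"xyz":[-1.7,-2.9,0],"turn":[0,0,0]},{"xyz":[-1.7,-2.9,0],"turn":[0,0,0]},{"xyz":[0,0,0],"turn":[0,0,0]},{"xyz":[0,0,0],"turn":[0,0,0]}]'; python3 w.py .5093 .0373 c .08 .101;  python3 - <<'E'
from h import *
d=get_image("top")
m=np.zeros((400,640),bool); m[165:240,245:360]=1
p=pt(d,m)
for c in(.265,.152):
    k=p[(abs(p[:,1]-c)<.035)&(p[:,2]>.085)&(p[:,2]<.102)];print(len(k),k.mean(0).round(4),k.min(0).round(4),k.max(0).round(4))
E
```

```text
time_s: 18.12
tool_pos: [0.5805, 0.1542, 0.15]
eef_rot: [0.699, 0.715, 0.002, 0.001]
wrist_force: [1.2, -0.6, -0.9]
opening: 0.0855
finger_force: 0.0
time_s: 18.62
tool_pos: [0.51, 0.0362, 0.1461]
eef_rot: [0.7, 0.714, -0.0, -0.0]
wrist_force: [-0.1, 0.6, 0.4]
opening: 0.0854
finger_force: 0.0
792 [0.5094 0.038  0.0942] [0.5002 0.0264 0.08  ] [0.5187 0.0442 0.0998] tcp [0.5106 0.0378 0.1462]
20 [0.5728 0.2671 0.095 ] [0.5651 0.2597 0.0881] [0.5801 0.2742 0.1014]
21 [0.5748 0.1529 0.095 ] [0.5676 0.1443 0.0871] [0.583  0.1618 0.101 ]
```

```bash
python3 -m crank '[{"xyz":[-0.1,0,-2],"turn":[0,0,0]},{"xyz":[0,0,-2],"turn":[0,0,0]},{"xyz":[0,0,-2],"turn":[0,0,0]},{"xyz":[0,0,0],"turn":[0,0,0]},{"xyz":[0,0,0],"turn":[0,0,0]},{"xyz":[0,0,0],"turn":[0,0,0]}]'; python3 -m crank '[{"xyz":[0,0,0],"turn":[0,0,0]},{"xyz":[0,0,0],"turn":[0,0,0]},{"xyz":[0,0,0],"turn":[0,0,0]},{"xyz":[0,0,0],"turn":[0,0,0]},{"xyz":[0,0,0],"turn":[0,0,0]},{"xyz":[0,0,0],"turn":[0,0,0]},{"xyz":[0,0,0],"turn":[0,0,0]},{"xyz":[0,0,0],"turn":[0,0,0]}]' 255 20
```

```text
time_s: 19.22
tool_pos: [0.5106, 0.0384, 0.0871]
eef_rot: [0.699, 0.716, 0.0, 0.0]
wrist_force: [0.2, -0.3, 0.3]
opening: 0.0855
finger_force: 0.0
time_s: 19.88
tool_pos: [0.5101, 0.0378, 0.0866]
eef_rot: [0.699, 0.715, 0.0, 0.0]
wrist_force: [0.9, -0.7, 2.9]
opening: 0.0175
finger_force: 20.7
```

```bash
python3 -m crank '[{"xyz":[-0.4,-0.01,0],"turn":[0,0,0]},{"xyz":[-0.4,-0.01,0],"turn":[0,0,0]},{"xyz":[-0.4,-0.01,0],"turn":[0,0,0]},{"xyz":[-0.4,-0.01,0],"turn":[0,0,0]},{"xyz":[-0.4,0,0],"turn":[0,0,0]},{"xyz":[-0.3,0,0],"turn":[0,0,0]},{"xyz":[0,0,0],"turn":[0,0,0]},{"xyz":[0,0,0],"turn":[0,0,0]}]'
```

```text
time_s: 20.55
tool_pos: [0.487, 0.0373, 0.0866]
eef_rot: [0.699, 0.715, 0.0, 0.0]
wrist_force: [1.6, -0.3, 6.1]
opening: 0.0172
finger_force: 20.9
```

```bash
python3 -m crank '[{"xyz":[-0.3,0,0],"turn":[0,0,0]},{"xyz":[-0.1,0,0],"turn":[0,0,0]},{"xyz":[0,0,0],"turn":[0,0,0]},{"xyz":[0,0,0],"turn":[0,0,0]}]'
```

```text
time_s: 20.88
tool_pos: [0.4836, 0.0374, 0.0866]
eef_rot: [0.699, 0.715, 0.001, 0.001]
wrist_force: [5.9, 0.4, 2.4]
opening: 0.0174
finger_force: 20.7
```

```bash
python3 -m crank '[{"xyz":[-0.15,0,0],"turn":[0,0,0]},{"xyz":[0,0,0],"turn":[0,0,0]},{"xyz":[0,0,0],"turn":[0,0,0]}]'
```

```text
time_s: 21.13
tool_pos: [0.4824, 0.0373, 0.0866]
eef_rot: [0.699, 0.715, 0.001, 0.001]
wrist_force: [6.9, -0.2, 1.0]
opening: 0.0174
finger_force: 20.6
```

```bash
python3 -m crank '[{"xyz":[0.5,0.01,0],"turn":[0,0,0]},{"xyz":[0.5,0.01,0],"turn":[0,0,0]},{"xyz":[0.5,0.01,0],"turn":[0,0,0]},{"xyz":[0.5,0.01,0],"turn":[0,0,0]},{"xyz":[0.5,0.01,0],"turn":[0,0,0]},{"xyz":[0.5,0.01,0],"turn":[0,0,0]},{"xyz":[0.5,0.01,0],"turn":[0,0,0]},{"xyz":[0.5,0.01,0],"turn":[0,0,0]}]'; python3 -m crank '[{"xyz":[0.3,0,0],"turn":[0,0,0]},{"xyz":[0.3,0,0],"turn":[0,0,0]},{"xyz":[0.2,0.01,0],"turn":[0,0,0]},{"xyz":[0,0,0],"turn":[0,0,0]},{"xyz":[0,0,0],"turn":[0,0,0]}]'; python3 -m crank '[{"xyz":[0.2,0,0],"turn":[0,0,0]},{"xyz":[0.2,0.01,0],"turn":[0,0,0]},{"xyz":[0.1,0,0],"turn":[0,0,0]},{"xyz":[0,0,0],"turn":[0,0,0]},{"xyz":[0,0,0],"turn":[0,0,0]}]'
```

```text
time_s: 21.8
tool_pos: [0.5214, 0.0381, 0.0865]
eef_rot: [0.699, 0.715, -0.0, -0.0]
wrist_force: [-2.4, -1.0, 10.4]
opening: 0.0173
finger_force: 21.4
time_s: 22.22
tool_pos: [0.5294, 0.0382, 0.0865]
eef_rot: [0.699, 0.715, -0.0, -0.0]
wrist_force: [0.2, 0.2, 10.2]
opening: 0.0173
finger_force: 21.3
time_s: 22.63
tool_pos: [0.5342, 0.0383, 0.0865]
eef_rot: [0.699, 0.715, -0.0, -0.0]
wrist_force: [-1.3, -0.8, 9.5]
opening: 0.0172
finger_force: 21.3
```

```bash
python3 -m crank '[{"xyz":[0.2,0,0],"turn":[0,0,0]},{"xyz":[0.2,0.01,0],"turn":[0,0,0]},{"xyz":[0,0,0],"turn":[0,0,0]},{"xyz":[0,0,0],"turn":[0,0,0]}]'
```

```text
time_s: 22.97
tool_pos: [0.5383, 0.0384, 0.0865]
eef_rot: [0.699, 0.715, -0.0, -0.0]
wrist_force: [-0.7, -0.5, 10.0]
opening: 0.0176
finger_force: 21.3
```

```bash
python3 -m crank '[{"xyz":[0.2,0,0],"turn":[0,0,0]},{"xyz":[0.2,0.01,0],"turn":[0,0,0]},{"xyz":[0,0,0],"turn":[0,0,0]},{"xyz":[0,0,0],"turn":[0,0,0]}]'
```

```text
time_s: 23.3
tool_pos: [0.542, 0.0384, 0.0865]
eef_rot: [0.699, 0.715, -0.001, -0.001]
wrist_force: [-3.3, -0.7, 10.7]
opening: 0.0174
finger_force: 21.5
```

```bash
python3 -m crank '[{"xyz":[0.2,0,0],"turn":[0,0,0]},{"xyz":[0.2,0.01,0],"turn":[0,0,0]},{"xyz":[0,0,0],"turn":[0,0,0]},{"xyz":[0,0,0],"turn":[0,0,0]}]'
```

```text
time_s: 23.63
tool_pos: [0.5453, 0.0385, 0.0864]
eef_rot: [0.699, 0.715, -0.001, -0.001]
wrist_force: [-6.3, -1.3, 15.0]
opening: 0.0171
finger_force: 21.8
```

```bash
python3 -m crank '[{"xyz":[0.2,0,0],"turn":[0,0,0]},{"xyz":[0,0,0],"turn":[0,0,0]},{"xyz":[0,0,0],"turn":[0,0,0]}]'
```

```text
time_s: 23.88
tool_pos: [0.5469, 0.0385, 0.0864]
eef_rot: [0.699, 0.715, -0.001, -0.001]
wrist_force: [-8.6, -1.0, 16.5]
opening: 0.0176
finger_force: 22.0
```

```bash
python3 -m crank '[{"xyz":[-0.6,-0.01,0],"turn":[0,0,0]},{"xyz":[-0.6,-0.01,0],"turn":[0,0,0]},{"xyz":[-0.6,-0.01,0],"turn":[0,0,0]},{"xyz":[-0.6,-0.01,0],"turn":[0,0,0]},{"xyz":[-0.6,-0.01,0],"turn":[0,0,0]},{"xyz":[-0.6,-0.01,0],"turn":[0,0,0]},{"xyz":[-0.6,-0.01,0],"turn":[0,0,0]},{"xyz":[-0.6,-0.01,0],"turn":[0,0,0]}]';python3 -m crank '[{"xyz":[-0.4,-0.01,0],"turn":[0,0,0]},{"xyz":[-0.3,0,0],"turn":[0,0,0]},{"xyz":[-0.3,0,0],"turn":[0,0,0]},{"xyz":[-0.2,0,0],"turn":[0,0,0]},{"xyz":[-0.2,0,0],"turn":[0,0,0]},{"xyz":[0,0,0],"turn":[0,0,0]},{"xyz":[0,0,0],"turn":[0,0,0]}]'
```

```text
time_s: 24.55
tool_pos: [0.5003, 0.0377, 0.0865]
eef_rot: [0.699, 0.715, -0.0, 0.0]
wrist_force: [1.3, -1.1, 7.5]
opening: 0.0175
finger_force: 21.1
time_s: 25.13
tool_pos: [0.4866, 0.0374, 0.0865]
eef_rot: [0.699, 0.715, -0.0, 0.0]
wrist_force: [1.6, -1.6, 6.5]
opening: 0.0174
finger_force: 21.0
```

```bash
python3 -m crank '[{"xyz":[-0.2,0,0],"turn":[0,0,0]},{"xyz":[-0.2,0,0],"turn":[0,0,0]},{"xyz":[-0.1,0,0],"turn":[0,0,0]},{"xyz":[0,0,0],"turn":[0,0,0]},{"xyz":[0,0,0],"turn":[0,0,0]}]'
```

```text
time_s: 25.55
tool_pos: [0.4825, 0.0374, 0.0866]
eef_rot: [0.699, 0.715, 0.001, 0.001]
wrist_force: [7.6, -2.5, 2.1]
opening: 0.0168
finger_force: 20.7
```

```bash
python3 -m crank '[{"xyz":[0.3,0,0],"turn":[0,0,0]},{"xyz":[0.1,0,0],"turn":[0,0,0]},{"xyz":[0,0,0],"turn":[0,0,0]},{"xyz":[0,0,0],"turn":[0,0,0]}]'; python3 -m crank '[{"xyz":[0,0,0],"turn":[0,0,0]},{"xyz":[0,0,0],"turn":[0,0,0]},{"xyz":[0,0,0],"turn":[0,0,0]},{"xyz":[0,0,0],"turn":[0,0,0]},{"xyz":[0,0,2],"turn":[0,0,0]},{"xyz":[0,0,2],"turn":[0,0,0]},{"xyz":[0,0,2],"turn":[0,0,0]},{"xyz":[0,0,0],"turn":[0,0,0]}]' 0;python3 w.py .488 .0373 c2 .08 .101; python3 w.py .5764 .081 k .048 .066
```

```text
time_s: 25.88
tool_pos: [0.4859, 0.0374, 0.0865]
eef_rot: [0.699, 0.715, 0.0, 0.0]
wrist_force: [2.4, -2.2, 6.3]
opening: 0.0173
finger_force: 21.0
time_s: 26.55
tool_pos: [0.4868, 0.038, 0.1495]
eef_rot: [0.699, 0.715, 0.002, 0.001]
wrist_force: [0.2, 0.8, 0.7]
opening: 0.0854
finger_force: 0.0
767 [0.4877 0.0377 0.0943] [0.4789 0.0267 0.08  ] [0.4967 0.0438 0.0999] tcp [0.4862 0.0381 0.1478]
399 [0.5751 0.0787 0.0605] [0.5696 0.0709 0.0481] [0.5845 0.0853 0.066 ] tcp [0.4854 0.038  0.1466]
```

```bash
python3 -m crank '[{"xyz":[0.7,0.3,0],"turn":[0,0,0.112]},{"xyz":[0.7,0.3,0],"turn":[0,0,0.112]},{"xyz":[0.7,0.3,0],"turn":[0,0,0.112]},{"xyz":[0.7,0.3,0],"turn":[0,0,0.112]},{"xyz":[0.7,0.3,0],"turn":[0,0,0.112]},{"xyz":[0.7,0.3,0],"turn":[0,0,0.112]},{"xyz":[0.7,0.3,0],"turn":[0,0,0.112]},{"xyz":[0.7,0.3,0],"turn":[0,0,0.112]}]' 135 20;python3 -m crank '[{"xyz":[0.7,0.3,0],"turn":[0,0,0.112]},{"xyz":[0.7,0.3,0],"turn":[0,0,0.112]},{"xyz":[0.7,0.3,0],"turn":[0,0,0.112]},{"xyz":[0.7,0.3,0],"turn":[0,0,0.112]},{"xyz":[0.7,0.3,0],"turn":[0,0,0.112]},{"xyz":[0,0.2,0],"turn":[0,0,0.112]},{"xyz":[0,0,0],"turn":[0,0,0]},{"xyz":[0,0,0],"turn":[0,0,0]}]'; python3 w.py .5764 .079 k2 .048 .066;python3 w.py .5764 .079 k3 .062 .066
```

```text
time_s: 27.32
tool_pos: [0.5408, 0.0619, 0.1448]
eef_rot: [0.317, 0.948, -0.001, -0.001]
wrist_force: [0.7, 0.2, 0.5]
opening: 0.04
finger_force: 0.0
time_s: 27.98
tool_pos: [0.5756, 0.0787, 0.1451]
eef_rot: [-0.008, 1.0, -0.0, -0.001]
wrist_force: [-0.6, 0.1, 0.7]
opening: 0.0401
finger_force: 0.0
418 [0.5752 0.0774 0.0611] [0.57   0.07   0.0481] [0.5844 0.0851 0.066 ] tcp [0.5757 0.0785 0.1454]
249 [0.5767 0.0773 0.0641] [0.5709 0.071  0.062 ] [0.5839 0.0839 0.066 ] tcp [0.5758 0.0785 0.1457]
```

View pics/w_k3.png

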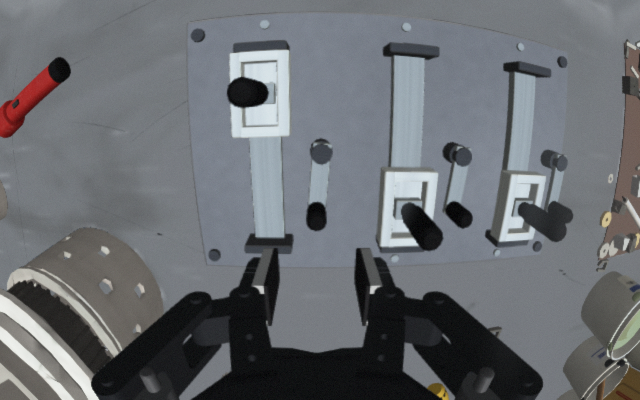

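```bash
python3 w.py .5328 .0826 p .03 .045; python3 -m crank '[{"xyz":[0.1,-0.1,-2.5],"turn":[0,0,0]},{"xyz":[0,0,-2.5],"turn":[0,0,0]},{"xyz":[0,0,-2],"turn":[0,0,0]},{"xyz":[0,0,-0.4],"turn":[0,0,0]},{"xyz":[0,0,0],"turn":[0,0,0]},{"xyz":[0,0,0],"turn":[0,0,0]}]'; python3 -m crank '[{"xyz":[0,0,0],"turn":[0,0,0]},{"xyz":[0,0,0],"turn":[0,0,0]},{"xyz":[0,0,0],"turn":[0,0,0]},{"xyz":[0,0,0],"turn":[0,0,0]},{"xyz":[0,0,0],"turn":[0,0,0]},{"xyz":[0,0,0],"turn":[0,0,0]}]' 255 20
```

```text
805 [0.5405 0.0798 0.0376] [0.5242 0.0724 0.0319] [0.5578 0.0879 0.041 ] tcp [0.576  0.0785 0.1459]
time_s: 28.63
tool_pos: [0.5778, 0.0778, 0.0733]
eef_rot: [-0.01, 1.0, 0.0, 0.0]
wrist_force: [-0.4, 0.3, -0.4]
opening: 0.0401
finger_force: 0.0
time_s: 29.13
tool_pos: [0.5783, 0.0779, 0.0736]
eef_rot: [-0.01, 1.0, 0.0, 0.001]
wrist_force: [-1.0, 1.2, 7.3]
opening: 0.0136
finger_force: 19.9
```

```bash
python3 -m crank '[{"xyz":[-0.2,-0.97,0],"turn":[0,0,0]},{"xyz":[-0.35,-0.83,0],"turn":[0,0,0]},{"xyz":[-0.5,-0.74,0],"turn":[0,0,0]},{"xyz":[-0.64,-0.62,0],"turn":[0,0,0]},{"xyz":[0,0,0],"turn":[0,0,0]},{"xyz":[0,0,0],"turn":[0,0,0]}]'
```

```text
time_s: 29.63
tool_pos: [0.561, 0.0466, 0.0734]
eef_rot: [-0.01, 1.0, 0.001, 0.001]
wrist_force: [-1.4, 1.0, 6.2]
opening: 0.0135
finger_force: 20.4
```

```bash
python3 -m crank '[{"xyz":[-0.76,-0.49,0],"turn":[0,0,0]},{"xyz":[-0.84,-0.33,0],"turn":[0,0,0]},{"xyz":[-0.66,-0.13,0],"turn":[0,0,0]},{"xyz":[-0.3,-0.02,0],"turn":[0,0,0]},{"xyz":[0,0,0],"turn":[0,0,0]},{"xyz":[0,0,0],"turn":[0,0,0]}]'
```

```text
time_s: 30.13
tool_pos: [0.5357, 0.0365, 0.0733]
eef_rot: [-0.01, 1.0, 0.0, 0.001]
wrist_force: [3.2, 1.3, 7.2]
opening: 0.0136
finger_force: 22.6
```

```bash
python3 -m crank '[{"xyz":[-0.2,0,0],"turn":[0,0,0]},{"xyz":[-0.1,0,0],"turn":[0,0,0]},{"xyz":[0,0,0],"turn":[0,0,0]},{"xyz":[0,0,0],"turn":[0,0,0]}]'
```

```text
time_s: 30.47
tool_pos: [0.533, 0.0363, 0.0733]
eef_rot: [-0.01, 1.0, -0.0, 0.001]
wrist_force: [3.3, 0.3, 7.1]
opening: 0.0133
finger_force: 22.4
```

```bash
python3 -m crank '[{"xyz":[-0.2,0,0],"turn":[0,0,0]},{"xyz":[-0.1,0,0],"turn":[0,0,0]},{"xyz":[0,0,0],"turn":[0,0,0]},{"xyz":[0,0,0],"turn":[0,0,0]}]'
```

```text
time_s: 30.8
tool_pos: [0.5299, 0.036, 0.0732]
eef_rot: [-0.01, 1.0, -0.0, 0.001]
wrist_force: [2.7, -0.2, 6.7]
opening: 0.0136
finger_force: 22.1
```

```bash
python3 -m crank '[{"xyz":[-0.2,0,0],"turn":[0,0,0]},{"xyz":[-0.1,0,0],"turn":[0,0,0]},{"xyz":[0,0,0],"turn":[0,0,0]},{"xyz":[0,0,0],"turn":[0,0,0]}]'; python3 - <<'E'
from h import *
d=get_image("wrist");a=d["img"][:,:,::-1]
b=get_image("scene")["img"][150:270,240:400,::-1]
cv2.imwrite("pics/v.png",np.vstack([a[0:300,100:500],cv2.resize(b,(400,300))]))
E
```

```text
time_s: 31.13
tool_pos: [0.5278, 0.036, 0.0733]
eef_rot: [-0.01, 1.0, -0.0, 0.002]
wrist_force: [7.3, -1.2, 3.2]
opening: 0.0131
finger_force: 21.5
```

View pics/v.png

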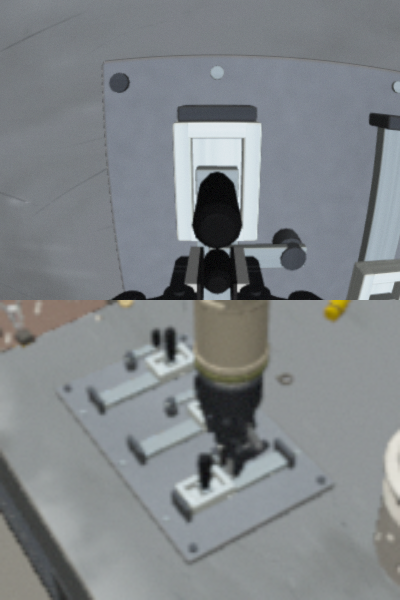

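```bash
python3 -m crank '[{"xyz":[0.1,0,0],"turn":[0,0,0]},{"xyz":[0,0,0],"turn":[0,0,0]}]'; python3 -m crank '[{"xyz":[0,0,0],"turn":[0,0,0]},{"xyz":[0,0,0],"turn":[0,0,0]},{"xyz":[0,0,0],"turn":[0,0,0]},{"xyz":[0,0,0],"turn":[0,0,0]},{"xyz":[0,0,2],"turn":[0,0,0]},{"xyz":[0,0,3],"turn":[0,0,0]},{"xyz":[0,0,3],"turn":[0,0,0]},{"xyz":[0,0,3],"turn":[0,0,0]}]' 135; python3 -m crank '[{"xyz":[-2,0,2],"turn":[0,0,0]},{"xyz":[-2,0,2],"turn":[0,0,0]},{"xyz":[-2,0,2],"turn":[0,0,0]},{"xyz":[0,0,0],"turn":[0,0,0]},{"xyz":[0,0,0],"turn":[0,0,0]}]'; python3 w.py .535 .038 f .058 .068; python3 w.py .488 .038 g .085 .101;python3 w.py .54 .06 h .03 .04; python3 w.py .575 .153 i .085 .101; python3 w.py .573 .267 j .085 .101
```

```text
time_s: 31.4
tool_pos: [0.5281, 0.036, 0.0732]
eef_rot: [-0.01, 1.0, -0.0, 0.001]
wrist_force: [3.6, -0.9, 6.9]
opening: 0.0134
finger_force: 21.9
time_s: 32.07
tool_pos: [0.5262, 0.0363, 0.1832]
eef_rot: [-0.01, 1.0, -0.0, -0.001]
wrist_force: [1.1, -0.1, -0.2]
opening: 0.0399
finger_force: 0.0
time_s: 32.48
tool_pos: [0.4667, 0.0366, 0.2433]
eef_rot: [-0.01, 1.0, 0.0, 0.001]
wrist_force: [0.3, 0.4, -0.3]
opening: 0.0405
finger_force: 0.0
141 [0.5318 0.0358 0.0631] [0.5262 0.0283 0.0585] [0.5396 0.0426 0.0663] tcp [0.4668 0.0365 0.2423]
314 [0.4854 0.0345 0.0959] [0.4783 0.0264 0.0857] [0.4955 0.0425 0.1   ] tcp [0.4667 0.0364 0.2417]
495 [0.5316 0.0626 0.0367] [0.5245 0.0354 0.031 ] [0.5406 0.0847 0.0399] tcp [0.4668 0.0364 0.2414]
231 [0.5718 0.1494 0.0946] [0.5658 0.1428 0.085 ] [0.5823 0.1601 0.0998] tcp [0.4668 0.0364 0.2412]
184 [0.5702 0.2632 0.0943] [0.5634 0.257  0.085 ] [0.5799 0.273  0.0997] tcp [0.4668 0.0364 0.2413]
```

View pics/w_f.png

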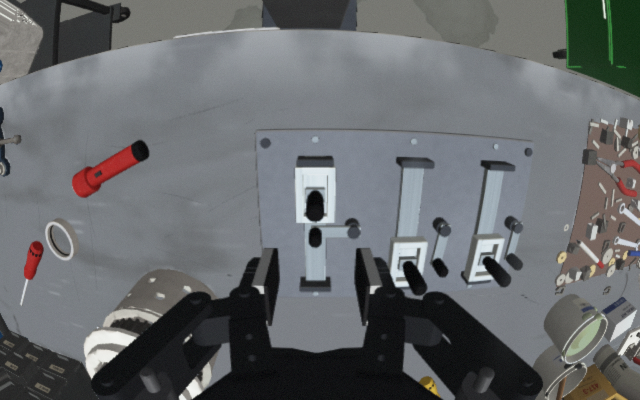

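```bash
python3 -c "
from workcell import *
print(sign_off())"
```

```text
the job is handed in; nothing more can be done
None
```

I tested all three rails in order and handed the job in at about 33 s. Rails a and b ran freely and were left at the far stop with keepers parked. Rail c jammed about 52 mm from the near stop, so I brought it back to the near stop and swung its keeper across to its stop. Handle pushes stayed under about 9 N by the wrist readings, and I did not touch the torch, ring or pliers.

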